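# Lock the bench column's bracket and clip the inspection lamp onto its loop

## Robot

A 6-joint arm with a two-finger parallel gripper is mounted at the origin on a cart in front of the work surface, level with it; the furniture and walls round the work are solid. World frame = base frame: x ahead of the robot, y to its left, z up, the work surface at z = 0. Lengths are in mm, angles in rad, forces in N, time in s.
With the tool pointing down it reaches from about 275 to 775 mm from the base axis. Payload 14.6 kg.
Tool frame: the origin (TCP) lies midway between the tips of the shut fingers; the grasp point (between the pads) lies 19 mm behind it; z points along the fingers, y is the line along which they close (so a half turn about z gives the same grasp; the last joint's range is limited). The gripper opens to 85 mm and grips with 20 to 120 N. Pads are 22 mm wide; open, the fingers measure 114 mm over their backs; the gripper's body (76 mm by 85 mm) begins 54 mm behind the grasp point. The pads swing forward as they close: fully open they stand 13 mm farther back than shut.
Start: joints at [-1.387, 0.263, -0.048, 1.259, 0, 1.415], TCP at [174.48, -495.161, 231.278] pointing down, gripper open.
Joint ranges: [-2.65, 2.65], [-0.89, 1.7], [-1.18, 1.37], [-2.13, 2.11], [-1.35, 1.29], [-3.14, 3.14]. Speed limits (rad/s): [1.89, 1.89, 2.57, 2.79, 3.14, 3.14].

## Interface

Orientations are given as a unit quaternion [w, x, y, z].
In Python, from workcell import bot, vision gives the robot as it stands. The module is installed in compiled form; this text tells all that it offers. Calls block until the motion is done:
- bot.move_pose(position, orientation): joint-space move of the TCP to a pose.
- bot.move_linear(position, vel=150, ori=None, until_force=None): straight line of the TCP; ori=None keeps the orientation; vel is the mean speed in mm/s. With until_force (N) it stops when the force on the tool has changed by that much, and returns True; else False.
- bot.move_j(angles): joint-space move.
- bot.let_go() and bot.close(f_grip=None): open the fingers fully, or close them until they stop; f_grip is the grip in N (None keeps the last).
- bot.dwell(seconds).
- bot.ik(position, orientation): joint angles nearest the present ones, or None.
- vision.grab_frame(name): name is "scene" or "top" or "wrist"; returns a dict with "pixels" (480x640x3 uint8, blue, green, red), "camera_matrix" (3x3 intrinsics, pixels), "T" (4x4, takes a point from camera to world coordinates); the wrist camera has in their place "hand_eye" (4x4, takes a point from camera to tool coordinates, whose origin is the TCP and whose axes are the flange's). Camera axes: x right, y up, looking along -z (the intrinsics and any distortion apply to the point x, -y, -z); pixel columns grow to the right and rows downward; lengths in mm; the calibration is good to about 2 mm. A picture is of the moment at which its call begins: read the wrist's pose just before it. There is no depth.
A pose or a line that the arm cannot do raises bot.IKError and nothing moves.
- bot.hand_in(): hands the job in; it is judged then, once.
Trained networks look in a picture, given as the dict that the camera call returned (one of the last four; its "shot" number tells which), for a name from the list of things; names that differ only in an ending like _2 or _b are one class to them, and where a whole thing is asked for, a point or a joint stands for the part that bears it (a point fixed in the world has none). Each returns a list of dicts, best first, with "conf" (0 to 1); they miss things now and then, are a little off and sometimes report something else, mostly with a low value. They report only what shows in the picture. A call takes as long as a camera call.
- vision.spot_in(name, picture): "location" ([x, y, z] in mm, in world coordinates, good to about 4 mm: the middle of the surface that is visible of it).
- vision.pinpoint(name, picture): "location" ([x, y, z] in mm, in world coordinates, good to about 4 mm: a listed point, or the origin of a listed thing).
Readings, each from a call of its own:
- bot.read_time(): time.
- bot.read_joints(): joint angles.
- bot.read_joint_velocities(): joint speeds.
- bot.read_tau(): joint torques, N m.
- bot.read_tcp_pos(): TCP position.
- bot.read_orientation(): TCP orientation.
- bot.read_contact_force(): force on the tool from outside, world axes, zero at the start.
- bot.read_wrist_torque(): the same for the moment, N m.
- bot.read_width(): opening from 0.0 (shut) to 1.0 (fully open).
- bot.read_grasp_force(): force on a finger pad.
Only numpy, scipy, OpenCV 4.12 (cv2) and the standard library are available. Lean on these libraries where they do the work, as an engineer would, in place of code of your own. Each camera call takes 0.05 s, during which the arm holds its last target. There are 200 camera calls.

## Task

Lock the height setting of the bracket on the threaded column: run the hexagonal jam nut down (clockwise seen from above) until it is tight against the bracket's collar. Then clip the inspection lamp onto the bracket: press the sprung gate of its snap hook down over the front bar of the loop until the bar passes and the gate springs shut, and let go so that the lamp hangs freely from the loop, and let its swing die down. Leave the mug, tape roll, cutters and mouse where they are.

Things in the scene. Friction and masses are not known exactly. Their poses are not given: they have to be found in the camera images.
- nut_center (a point): centre of the jam nut (half-way up), on the column's axis: plain steel hexagon, 40 mm across flats, 46 across corners, 16 high. z is up, x is square to one pair of flats (flats repeat every 60 degrees). The 20 mm threaded column stands out up to 20 mm above it; the collar below is 32 to 36 mm across, narrower than the nut
- jam_nut (a joint): turn of the nut in rad, counted from tight: 0 = tight down on the collar, larger = screwed up. Clockwise seen from above lowers it and the value, 1.6 mm per rad (10 mm a turn). It starts 1.5 to 2.4 rad up. Light friction (0.06 N m), hard stop at 0
- loop_bar (a point): middle of the front bar of the bracket's loop, on the bar's centre line, 200 mm above the desk. The loop is a level rectangle of 8 mm round bar, 54 mm wide between the centres of its side bars, welded to the collar. x is level and points from the bar to the column's axis 75 mm away (collar surface 57 mm away); y runs along the bar; z is up
- column_stand: the fixed stand: round grey base 110 mm across and 26 mm high, 20 mm threaded steel column up to z = 271 mm, on it the bracket: a collar (z = 179 to 235 mm) with the loop. Origin on the desk, on the column's axis; x points away from the loop, z up
- lamp_grip (a point): grasp point of the inspection lamp (160 g, lying on the desk on its narrow side, gate underneath), near its balance: middle of its black body's width and height, 20 mm ahead of the middle of its length. Body 84 mm long (x), 26 wide (y), 52 high (z); it reaches 22 mm ahead and 62 mm back of this point. x points to the snap hook, z up
- hook_mouth (a point): centre of the mouth of the lamp's snap hook, on the gate's centre line: 60 mm ahead of and 20.5 mm below lamp_grip, same axes. The hook is 8 mm round steel in the x-z plane. From this point: spine's underside at z = +39.5 mm, nose at x = +10 mm, far end of the bow at x = +26 mm inside and +34 mm outside
- gate (a joint): opening angle of the hook's sprung gate in rad, 0 = shut. The gate (6 mm thick, 40 mm long) closes the hook's underside; hinged 34 mm behind hook_mouth, free tip 6 mm ahead of it. It swings only inwards (up), against 0.06 N m shut, 0.15 N m at 1.1 rad. A bar pressed up at the mouth (-6 to +3 mm in x) passes the tip when 24 to 34 mm in; the gate then snaps shut below it. Takes 3 to 10 N
- mug_1: white mug, 95 mm high, bystander; origin at the centre of its underside
- tape_roll: roll of black tape, 63 mm across, 18 high, bystander; origin at its underside
- side_cutter: small red-handled cutters, 107 mm long, bystander; origin at the underside
- mouse: silver computer mouse, 104 mm long, bystander; origin at the underside

How it is judged:
By the outcome, as a careful person would: the job done as asked, in the order asked, and still so for the second after the job is handed in, with the robot touching nothing.
It also fails if it takes over 70 s, if anything falls off the work surface, if the arm or the gripper's body presses on something with over 40 N, if the wrist force passes 120 N, or if a joint passes its speed limit or range.

## Working session

There is one attempt and no reset: what is moved stays moved. The work goes in short steps, each a Python script; the robot and the scene stay as the last script left them, time stands still between calls to the robot, and variables do not carry over. Pictures are saved under pics/ and viewed, at most 10 in all, crops included, and the job is handed in when it is done.

```bash
mkdir -p pics; cat > h.py <<'E'
import numpy as np, cv2
from workcell import bot, vision
from scipy.spatial.transform import Rotation as R
def q(m): x=R.from_matrix(np.array(m)).as_quat(); return [float(x[3]),float(x[0]),float(x[1]),float(x[2])]
def down(yaw):  # tool y axis (closing line) at angle yaw in world, z down
    y=np.array([np.cos(yaw),np.sin(yaw),0]); z=np.array([0,0,-1.]); x=np.cross(y,z)
    return q(np.c_[x,y,z])
E
python3 - <<'E'
from h import *
ims=[]
for n in ("scene","top"):
    p=vision.grab_frame(n); ims.append(p["pixels"]); cv2.imwrite(f"pics/{n}0.png",p["pixels"])
    for k in ("nut_center","loop_bar","column_stand","lamp_grip","hook_mouth","mug_1","tape_roll","side_cutter","mouse"):
        r=vision.pinpoint(k,p); print(n,k,[(np.round(d["location"]),round(d["conf"],2)) for d in r[:2]])
    print(np.round(p["T"],2).tolist())
print(bot.read_time(),bot.read_orientation())
E
```

```text
scene nut_center [(array([520.,  26.,   8.]), 0.49), (array([455.,  26.,  26.]), 0.44)]
scene loop_bar []
scene column_stand [(array([455.,  27.,  30.]), 0.64)]
scene lamp_grip [(array([455.,  27.,  29.]), 0.64)]
scene hook_mouth [(array([518.,  24.,   4.]), 0.7)]
scene mug_1 [(array([425., 173.,  -1.]), 0.95)]
scene tape_roll [(array([562., 114.,  -2.]), 0.56)]
scene side_cutter [(array([ 659., -155.,   -2.]), 0.75)]
scene mouse []
[[-0.48, 0.63, -0.61, -243.0], [-0.88, -0.36, 0.32, 361.94], [-0.02, 0.69, 0.72, 1088.27], [0.0, 0.0, 0.0, 1.0]]
top nut_center [(array([ 604., -285.,  246.]), 0.53)]
top loop_bar [(array([ 559., -228.,  196.]), 0.57)]
top column_stand []
top lamp_grip [(array([464.,  31.,  29.]), 0.6)]
top hook_mouth [(array([519.,  21.,   4.]), 0.92)]
top mug_1 [(array([424., 173.,  -2.]), 0.55)]
top tape_roll [(array([560., 115.,  -2.]), 0.95)]
top side_cutter [(array([ 660., -157.,   -2.]), 0.81)]
top mouse [(array([ 423., -277.,    1.]), 0.65)]
[[-0.01, 1.0, -0.06, 470.97], [-1.0, -0.01, 0.01, -46.49], [0.01, 0.06, 1.0, 1206.49], [0.0, 0.0, 0.0, 1.0]]
1.0 [1.03262414e-05 9.85686369e-01 1.68589386e-01 4.75975509e-07]
```

View pics/scene0.png

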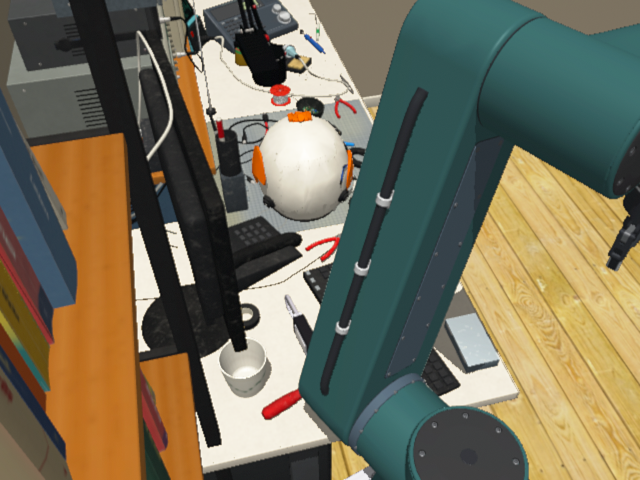

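View pics/top0.png

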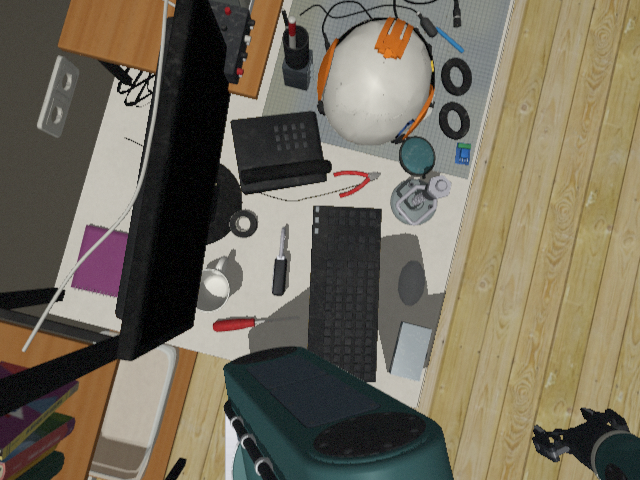

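The top view shows the lamp at (281,260) with its hook pointing up (+x). The stand is at (415,200), its nut at (440,185) and the loop towards the lower left, which agrees with the networks. Next I'll look at the nut from close by.

```bash
python3 - <<'E'
from h import *
for a in (-52,-112,-172,8,68,128):
    s=bot.ik([600,-283,350],down(np.radians(a))); print(a,None if s is None else np.round(s,2))
print(bot.read_joints())
bot.move_pose([597,-280,400],down(np.radians(128 if bot.ik([597,-280,400],down(np.radians(128))) is not None else -52)))
print(bot.read_time(),bot.read_joints())
P=np.array(bot.read_tcp_pos());Q=bot.read_orientation()
p=vision.grab_frame("wrist"); cv2.imwrite("pics/w1.png",p["pixels"])
print(P,Q,np.round(p["hand_eye"],3).tolist(),p["camera_matrix"].tolist(),[k for k in p])
for k in ("nut_center","loop_bar","column_stand"):
    print(k,[(np.round(d["location"],1),round(d["conf"],2)) for d in vision.pinpoint(k,p)[:2]])
E
```

```text
-52 [-0.56  0.55  0.74  1.76  0.    1.91]
-112 [-0.56  0.55  0.74  1.76  0.    2.96]
-172 [-0.56  0.55  0.74  1.76  0.   -2.27]
8 [-0.56  0.55  0.74  1.76  0.    0.87]
68 [-0.56  0.55  0.74  1.76  0.   -0.18]
128 [-0.56  0.55  0.74  1.76  0.   -1.23]
[-1.38729904e+00  2.63052121e-01 -4.83030189e-02  1.25942052e+00
  6.60688920e-07  1.41549682e+00]
3.25 [-5.62681484e-01  6.07276401e-01  9.97685370e-01  1.96133619e+00
 -1.07397289e-04 -1.22461758e+00]
[ 596.77113708 -280.41398639  399.91134043] [-8.28572707e-05 -3.24958691e-01  9.45728207e-01  1.73600171e-05] [[-0.001, 0.952, 0.305, 78.174], [1.0, 0.001, 0.0, 0.923], [0.0, 0.305, -0.952, -143.249], [0.0, 0.0, 0.0, 1.0]] [[382.207928688257, 0.0, 315.79330453578416], [0.0, 382.207928688257, 240.64185300849374], [0.0, 0.0, 1.0]] ['pixels', 'camera_matrix', 'hand_eye', 'shot']
nut_center [(array([ 612.6, -283.4,  244.2]), 0.82)]
loop_bar [(array([ 560.5, -225.3,  199.2]), 0.81)]
column_stand [(array([ 605.3, -282.8,   -2.6]), 0.91), (array([ 656.7, -157.4,    2. ]), 0.52)]
```

View pics/w1.png

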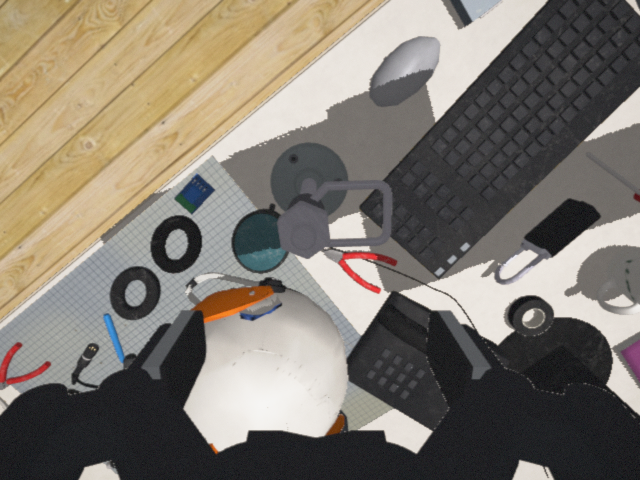

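The wrist view shows the nut and column at about (303,225), the loop's front bar at (388,213) and the lamp at (550,240). I'll zoom in on the nut and overlay the predicted hexagon.

```bash
cat >> h.py <<'E'
def camT(p,P,Q):
    T=np.eye(4);T[:3,:3]=R.from_quat([Q[1],Q[2],Q[3],Q[0]]).as_matrix();T[:3,3]=P
    return T@np.array(p["hand_eye"])
def proj(T,K,X):
    X=np.atleast_2d(np.asarray(X,float)); c=(X-T[:3,3])@T[:3,:3]; c=c*[1,-1,-1]
    u=c@np.array(K).T; return u[:,:2]/u[:,2:]
def hexa(c,a,z): # corners; flats' normals at angle a+k*60
    t=a+np.radians(30+60*np.arange(6)); return np.c_[c[0]+23.1*np.cos(t),c[1]+23.1*np.sin(t),np.full(6,z)]
def wrist():
    P=np.array(bot.read_tcp_pos());Q=bot.read_orientation();p=vision.grab_frame("wrist");return p,camT(p,P,Q)
E
python3 - <<'E'
from h import *
bot.move_pose([597-15,-280+20,350],down(np.radians(128)))
p,T=wrist(); K=p["camera_matrix"]; im=p["pixels"]; np.savez("n.npz",im=im,T=T,K=K)
for k in ("nut_center","loop_bar","column_stand"):
    print(k,[(np.round(d["location"],1),round(d["conf"],2)) for d in vision.pinpoint(k,p)[:1]])
u=proj(T,K,[[606,-284,250],[606,-284,271],[560,-226,200]]); print(u)
c=u[0].astype(int); x0,y0=c-50
cr=cv2.resize(im[max(y0,0):y0+100,x0:x0+100],None,fx=6,fy=6,interpolation=cv2.INTER_CUBIC); cv2.imwrite("pics/w2.png",cr); print(x0,y0)
E
```

```text
nut_center [(array([ 611.6, -284.2,  241.4]), 0.74)]
loop_bar [(array([ 561.2, -227.3,  201. ]), 0.7)]
column_stand [(array([ 607.7, -284. ,   -2.4]), 0.72)]
[[264.44075183 246.91203437]
 [260.10687096 257.72955039]
 [365.19123377 226.15834446]]
214 196
```

View pics/w2.png

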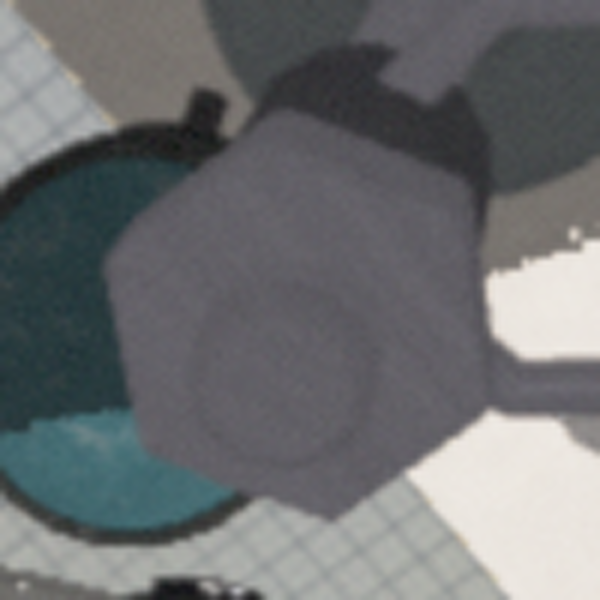

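The crop shows the hexagon's outline clearly. Its corners are at about (280,108), (470,180), (490,410), (332,520), (145,448) and (105,268), and the column end is at (285,372). I'll fit the pose from these.

```bash
python3 - <<'E'
from h import *
from scipy.optimize import minimize
d=np.load("n.npz");T,K=d["T"],d["K"]
m=np.array([[280,108],[470,180],[490,410],[332,520],[145,448],[105,268]])/6+[214-.4,196-.4]
col=np.array([285,372])/6+[213.6,195.6]
def cost(v,z=246):
    w=np.r_[hexa(v[:2],v[2],z+8),hexa(v[:2],v[2],z-8)]
    h=cv2.convexHull(proj(T,K,w).astype(np.float32))
    e=sum(cv2.pointPolygonTest(h,tuple(map(float,x)),True)**2 for x in m)
    hh=h[:,0]; e+=sum(min(((hh-x)**2).sum(1)) for x in m)
    return e+((proj(T,K,[[v[0],v[1],271]])-col)**2).sum()
for z in (245.4,246.8):
  b=min((minimize(cost,[606,-284,np.radians(a)],args=(z,),method="Nelder-Mead") for a in (0,20,40)),key=lambda r:r.fun)
  print(z,np.round(b.x[:2],1),np.degrees(b.x[2])%60,b.fun)
E
```

```text
245.4 [ 607.6 -282.9] 15.640709964475484 18.906267108332006
246.8 [ 607.2 -283. ] 15.692221724089087 17.326437079287544
```

```bash
python3 - <<'E'
from h import *
c=[607.3,-283.0]; a0=np.radians(135.7)
bot.move_pose([*c,290],down(a0))
hit=bot.move_linear([*c,226],vel=80,until_force=15)
print(hit,bot.read_tcp_pos(),bot.read_contact_force())
bot.close(40)
print("w",bot.read_width(),bot.read_grasp_force(),bot.read_contact_force(),bot.read_wrist_torque(),bot.read_time())
th=0; z=bot.read_tcp_pos()[2]
while th<2.7:
    th+=0.3 if th<1.1 else 0.1
    bot.move_pose([*c,z-1.6*th],down(a0-th))
    w=bot.read_wrist_torque(); print(round(th,2),np.round(w,2),np.round(bot.read_contact_force(),1),round(bot.read_width(),3),bot.read_time())
    if abs(w[2])>1.0: break
E
```

```text
False [ 607.49186688 -283.07939633  226.73141678] [-0.14840266 -0.4083405   0.69024492]
w 0.46261423267472773 42.441380767850205 [ 4.10454932 -3.63394907  2.47975885] [-0.79578277 -0.89671229 -0.03223359] 5.975
0.3 [-0.76 -1.1  -0.02] [ 6.2 -4.6 -1.3] 0.462 6.3667
0.6 [-0.7  -1.07 -0.03] [ 6.1 -4.1 -1.5] 0.462 6.7583
0.9 [-0.68 -1.03 -0.03] [ 5.  -3.5 -1.4] 0.455 7.15
1.2 [-0.6  -1.01 -0.06] [ 5.4 -3.1 -2.1] 0.465 7.5417
1.3 [-0.59 -1.03 -0.06] [ 5.9 -4.1 -3.3] 0.458 7.7917
1.4 [-0.54 -1.13 -0.04] [ 6.4 -2.3 -2.8] 0.458 8.0417
1.5 [-0.51 -1.06 -0.08] [ 4.7 -2.6 -1.6] 0.46 8.2917
1.6 [-0.55 -1.1  -0.06] [ 6.6 -2.7 -2.2] 0.462 8.5417
1.7 [-0.47 -1.17 -0.04] [ 5.4 -2.6 -2.1] 0.463 8.7917
1.8 [-0.5  -1.14 -0.08] [ 6.6 -3.2 -2.5] 0.464 9.0417
1.9 [-0.45 -1.2  -0.02] [ 6.2 -3.  -1.4] 0.459 9.2917
2.0 [-0.47 -1.24 -0.05] [ 7.7 -2.2 -2.6] 0.458 9.5417
2.1 [-0.47 -1.25 -0.07] [ 6.5 -3.  -1.9] 0.465 9.7917
2.2 [-0.48 -1.23  0.19] [ 6.3 -2.  -2.8] 0.461 10.0417
2.3 [ 0.22 -1.    1.59] [ 5.3  0.1 -1. ] 0.464 10.2917
```

Torque jumped from 0.05 to 1.6 N m at 2.2–2.3 rad, so the nut is tight. I'll release it and look at the lamp, and also draw the loop model over the earlier image to check its heading.

```bash
cat >> h.py <<'E'
AX=np.array([607.3,-283.0])
def loopmodel(a): # a = heading bar->column
    u=np.array([np.cos(a),np.sin(a)]); n=np.array([-u[1],u[0]]); b=AX-75*u
    return [np.r_[b+40*u+27*n,200],np.r_[b+27*n,200],np.r_[b-27*n,200],np.r_[b+40*u-27*n,200]]
def lampR(h,t): # lamp axes: heading h, tilt t (hook up, body down)
    u=np.array([np.cos(h),np.sin(h),0]); k=np.array([0,0,1.])
    x=np.cos(t)*u+np.sin(t)*k; z=-np.sin(t)*u+np.cos(t)*k; y=np.cross(z,x); return np.c_[x,y,z]
def tcp_for(bar_in_lamp,bar,h,t,tcp_off):
    # bar_in_lamp: bar position in hook_mouth frame; tcp_off: TCP in lamp_grip frame
    L=lampR(h,t); grip=np.array(bar)-L@(np.array([60,0,-20.5])+np.array(bar_in_lamp))
    return (grip+L@np.array(tcp_off)).tolist(), q(np.c_[-L[:,0],L[:,1],-L[:,2]])
E
python3 - <<'E'
from h import *
bot.let_go(); P=bot.read_tcp_pos(); bot.move_linear([P[0],P[1],300],vel=150)
d=np.load("n.npz"); im=d["im"].copy(); s=4
big=cv2.resize(im[185:285,300:400],None,fx=4,fy=4,interpolation=cv2.INTER_CUBIC)
for deg,colr in ((-50.4,(0,0,255)),(-53,(0,255,0))):
    pts=(proj(d["T"],d["K"],loopmodel(np.radians(deg)))-[300,185]+.5)*4
    cv2.polylines(big,[pts.astype(int)],False,colr,1)
h=np.radians(-50.4); bar=np.r_[AX-75*np.array([np.cos(h),np.sin(h)]),200]
bot.move_pose([430,32,200],down(np.radians(85)))
for t in (0,20,40,50,60,70):
    for bi in ((0,0,-25),(8,0,22)):
        P,Q=tcp_for(bi,bar,h,np.radians(t),(0,0,-19)); s=bot.ik(P,Q); print(t,np.round(P),None if s is None else np.round(s,2))
p,T=wrist(); K=p["camera_matrix"]
for k in ("lamp_grip","hook_mouth"):
    print(k,[(np.round(d["location"],1),round(d["conf"],2)) for d in vision.pinpoint(k,p)[:1]])
np.savez("l.npz",im=p["pixels"],T=T,K=K)
small=cv2.resize(p["pixels"],(533,400)); big=big[:400]
cv2.imwrite("pics/c3.png",np.hstack([big,np.zeros((400,0,3),np.uint8)])) 
cv2.imwrite("pics/w4.png",p["pixels"]); print(bot.read_time())
E
```

```text
0 [ 521. -179.  226.] [-0.48  0.31  0.01  1.27  0.    0.4 ]
0 [ 516. -173.  180.] [-0.47  0.32 -0.11  1.14  0.    0.41]
20 [ 518. -175.  204.] [-0.39  0.12 -0.38  0.76 -0.16  0.46]
20 [ 523. -181.  157.] [-0.4   0.16 -0.46  0.63 -0.16  0.46]
40 [ 519. -177.  182.] [-0.29  0.03 -0.75  0.17 -0.37  0.47]
40 [ 535. -195.  141.] [-0.32  0.12 -0.8   0.03 -0.35  0.45]
50 [ 522. -180.  171.] [-0.24  0.06 -0.94 -0.2  -0.47  0.44]
50 [ 542. -204.  135.] [-0.29  0.17 -0.97 -0.35 -0.44  0.41]
60 [ 526. -184.  161.] [-0.21  0.18 -1.13 -0.68 -0.57  0.38]
60 [ 549. -213.  131.] [-0.27  0.3  -1.14 -0.83 -0.52  0.34]
70 [ 531. -190.  153.] None
70 [ 557. -222.  129.] None
lamp_grip [(array([458.4,  25.9,  29.6]), 0.67)]
hook_mouth []
13.025
```

View pics/c3.png

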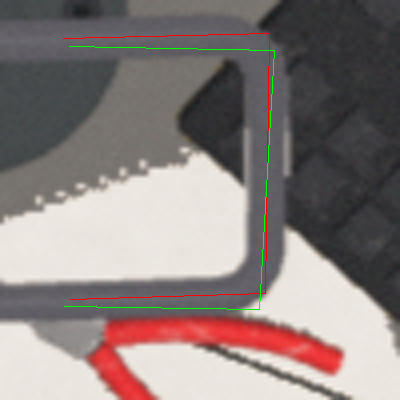

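View pics/w4.png

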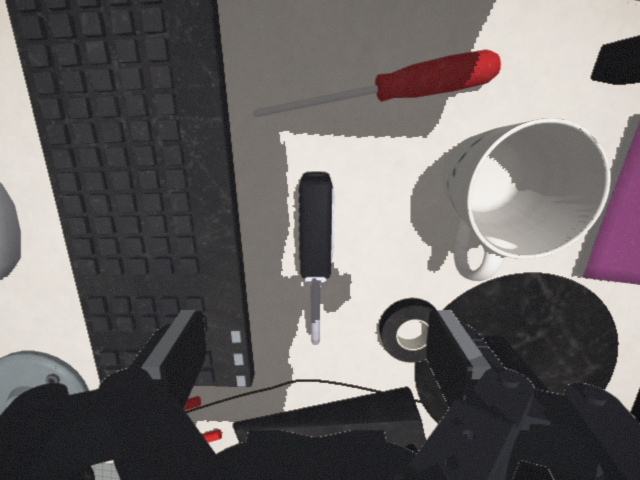

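The left picture shows that the red model (−50.4°) lies along the loop's bars. In the wrist view the lamp body spans (316,173) to (315,276), 301–331 px wide, and the hook ends at (316,343). I'll compute its pose.

```bash
python3 - <<'E'
from h import *
d=np.load("l.npz");T,K=d["T"],d["K"]
def ray(u,v,z):
    r=np.linalg.inv(K)@[u,v,1]; r=T[:3,:3]@(r*[1,-1,-1]); return T[:3,3]+r*(z-T[2,3])/r[2]
for u,v,z in ((316,172,52),(316,172,0),(316,182,52),(314.5,276,52),(301,230,52),(331,230,52),(316,343,45),(316,343,52),(315.5,285,52)): print(u,v,z,np.round(ray(u,v,z),1))
E
```

```text
316 172 52 [391.   35.8  52. ]
316 172 0 [397.9  35.2   0. ]
316 182 52 [398.6  35.1  52. ]
314.5 276 52 [475.7  27.   52. ]
301 230 52 [435.5  19.9  52. ]
331 230 52 [437.6  43.6  52. ]
316 343 45 [543.5  22.1  45. ]
316 343 52 [539.1  22.5  52. ]
315.5 285 52 [483.9  27.1  52. ]
```

```bash
python3 - <<'E'
from h import *
yaw=np.radians(84.5); g=[456,29.6]
bot.move_pose([*g,90],down(yaw))
print(bot.move_linear([*g,8],vel=100,until_force=15), bot.read_tcp_pos())
bot.close(110); print("w",bot.read_width(),bot.read_grasp_force(),bot.read_tcp_pos(),bot.read_contact_force())
bot.move_linear([*g,240],vel=200)
print("lift",bot.read_width(),bot.read_grasp_force(),bot.read_contact_force(),bot.read_wrist_torque())
h=np.radians(-50.4); bar=np.r_[AX-75*np.array([np.cos(h),np.sin(h)]),200]
P,Q=tcp_for((-1.5,0,-35),bar,h,0,(0,0,-18)); 
bot.move_pose(P,Q); print(P,bot.read_tcp_pos(),bot.read_contact_force(),bot.read_time())
p,T=wrist(); cv2.imwrite("pics/w5.png",p["pixels"]); np.savez("b.npz",im=p["pixels"],T=T,K=p["camera_matrix"])
t=vision.grab_frame("top"); np.savez("t.npz",im=t["pixels"],T=t["T"],K=t["camera_matrix"])
for n,f in (("w",p),("t",t)):
  for k in ("lamp_grip","hook_mouth","loop_bar","nut_center"): print(n,k,[(np.round(d["location"],1),round(d["conf"],2)) for d in vision.pinpoint(k,f)[:1]])
u=proj(np.array(t["T"]),t["camera_matrix"],[bar])[0].astype(int); print(u)
a=t["pixels"][u[1]-50:u[1]+50,u[0]-65:u[0]+65]
cv2.imwrite("pics/t5.png",cv2.resize(a,(780,600),interpolation=cv2.INTER_CUBIC))
E
```

```text
False [456.46691405  29.57207477   8.64651356]
w 0.2902289276039354 108.24191451072693 [456.15243781  29.6052512    8.35712506] [-1.40791499  0.40472642  8.10991223]
lift 0.28784439115337235 107.85024762153625 [-0.20259607 -0.33212333 -1.54239284] [-0.05972871  0.02709166 -0.05043024]
[522.20389736855, -180.13648208943212, 237.5] [ 521.91236252 -179.66805878  237.11593704] [ 7.00409567e-04  6.00345496e-01 -2.34863352e+00] 17.2917
w lamp_grip [(array([ 520.6, -184.9,  254.3]), 0.82)]
w hook_mouth []
w loop_bar []
w nut_center []
t lamp_grip []
t hook_mouth []
t loop_bar []
t nut_center []
[403 214]
```

View pics/w5.png

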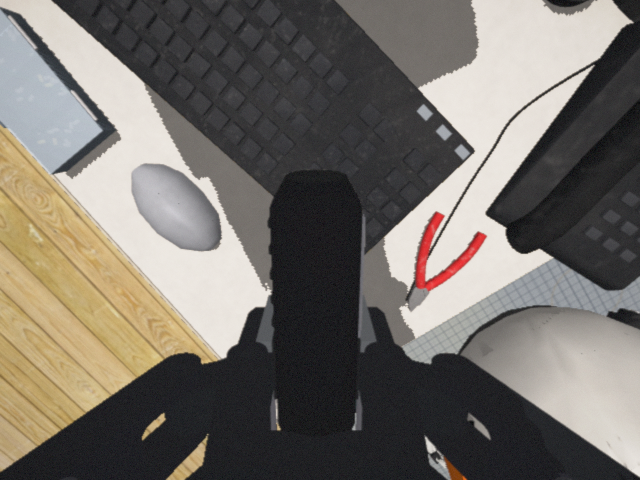

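View pics/t5.png

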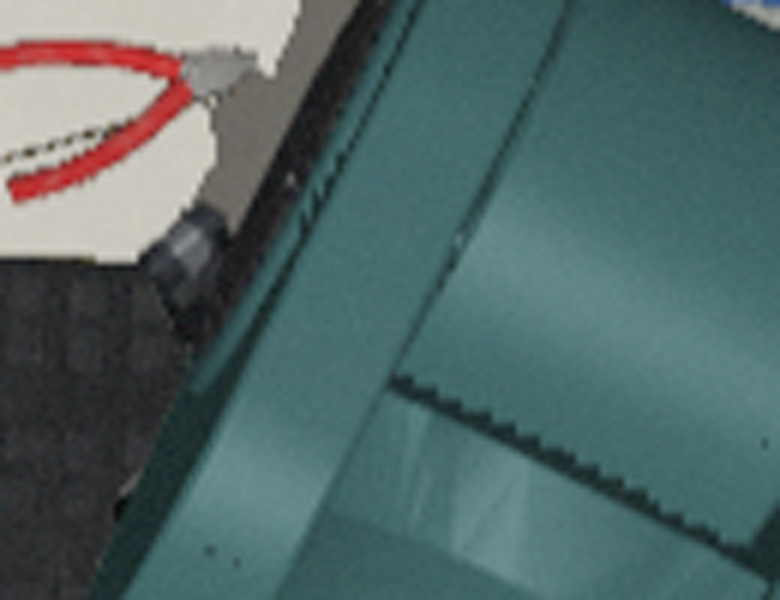

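The lamp is held square in the fingers; its rear end shows at (318,172) in the wrist view. The top camera's view of the loop is blocked by the arm. I'll check the rear edge against the model, then press in steps while logging force.

```bash
python3 - <<'E'
from h import *
h=np.radians(-50.4); bar=np.r_[AX-75*np.array([np.cos(h),np.sin(h)]),200]
d=np.load("b.npz"); L=lampR(h,0); P0=np.array(bot.read_tcp_pos()); g=P0-L@[0,0,-18]
print(np.round(proj(d["T"],d["K"],[g+L@np.array(v) for v in ((-62,0,26),(-62,0,-26),(-62,13,26),(-62,-13,26),(-56,13,26))])))
for z in (-15,-9,-5,0,5,10,14,18,21,24,26,28,30,32,33.5,35,36.5):
    P,Q=tcp_for((-1.5,0,z),bar,h,0,(0,0,-18))
    hit=bot.move_linear(P,vel=60,until_force=25)
    f=np.array(bot.read_contact_force()); print(z,hit,np.round(f,1),np.round(bot.read_wrist_torque(),2),np.round(bot.read_tcp_pos()-np.array(P),1))
    if hit or f[2]>20: break
print(bot.read_time(),bot.read_width())
E
```

```text
[[318. 187.]
 [317. 164.]
 [368. 187.]
 [268. 187.]
 [367. 209.]]
-15 False [ 0.4  0.6 -1.9] [ 0.04 -0.02  0.04] [-0.2  0.1 -0.3]
-9 False [-0.8 -0.4 -1.5] [0.03 0.01 0.02] [-0.1  0.1 -0.3]
-5 False [-0.7 -0.1 -0.5] [-0.13 -0.11 -0.06] [ 0.1 -0.1  0.1]
0 False [0.5 0.  1.3] [-0.05 -0.   -0.02] [-0.1  0.  -0.2]
5 False [-1.5  0.6  1.3] [ 0.11  0.11 -0.01] [-0.2  0.2 -0.3]
10 False [-2.   2.6  0.4] [0.42 0.18 0.06] [-0.3  0.3 -0.4]
14 False [-1.2  3.1  0.4] [0.53 0.25 0.  ] [-0.3  0.3 -0.3]
18 False [-1.2  3.6 -0.2] [0.53 0.26 0.08] [-0.3  0.2 -0.4]
21 False [-1.9  2.5  0.4] [ 0.52  0.3  -0.01] [-0.2  0.2 -0.2]
24 False [-2.2  5.2 -1.7] [0.75 0.44 0.04] [-0.3  0.3 -0.4]
26 False [-1.6  5.7 -2.6] [0.91 0.5  0.03] [-0.3  0.3 -0.3]
28 False [-3.2  5.5 -3.2] [1.16 0.64 0.12] [-0.4  0.4 -0.4]
30 False [-0.3 -0.3 -1.9] [ 0.03 -0.05  0.  ] [ 0.3 -0.4  0. ]
32 False [-0.2  0.1 -1.7] [0.04 0.03 0.02] [ 0.1 -0.2 -0. ]
33.5 False [ 0.1 -0.5 -1.7] [ 0.01  0.04 -0.04] [-0.  -0.  -0.1]
35 False [-0.2  0.1 -2.3] [ 0.05 -0.02 -0.02] [-0.   0.  -0.1]
36.5 False [-1.6  0.9  4.9] [-0.1   0.07 -0.04] [ 0.2 -0.1  0.5]
22.275 0.2909842210299848
```

At about 29 mm the force collapsed, so the bar passed. Spine contact came at 36 mm, as predicted. Next I'll test that the gate is shut with a light upward pull, then tilt the lamp body down to keep the swing small.

```bash
python3 - <<'E'
from h import *
h=np.radians(-50.4); bar=np.r_[AX-75*np.array([np.cos(h),np.sin(h)]),200]; o=(0,0,-18)
for z in (25,10,3,):
    hit=bot.move_linear(tcp_for((-1.5,0,z),bar,h,0,o)[0],vel=60,until_force=6)
    print(z,hit,np.round(bot.read_contact_force(),1),np.round(bot.read_tcp_pos()[2]-(237.5-35-z),1))
    if hit: break
if hit or bot.read_contact_force()[2]<-4:
    bot.move_linear(tcp_for((-1.5,0,22),bar,h,0,o)[0],vel=60)
    bot.move_linear(tcp_for((8,0,22),bar,h,0,o)[0],vel=60)
    for t in range(10,61,10):
        P,Q=tcp_for((8,0,22),bar,h,np.radians(t),o); bot.move_linear(P,vel=50,ori=Q)
        f=bot.read_contact_force(); print(t,np.round(f,1),bot.read_time())
        if np.linalg.norm(f)>15: break
    else:
        P,Q=tcp_for((21,0,21),bar,h,np.radians(60),o); print(bot.move_linear(P,vel=40,until_force=5),bot.read_contact_force(),bot.read_tcp_pos(),P)
p=vision.grab_frame("scene"); cv2.imwrite("pics/s6.png",p["pixels"]); p=vision.grab_frame("top"); cv2.imwrite("pics/t6.png",p["pixels"]); print(bot.read_time())
E
```

```text
25 True [-0.3  0.3 -2.5] -4.9
10 [ 0.4  0.2 -2.1] 23.5
20 [ 0.6  0.8 -1.5] 23.9
30 [-0.3 -0.5 -2. ] 24.3167
40 [ 0.3 -0.9 -1.3] 24.7667
50 [ 0.7 -0.8 -1.9] 25.2833
60 [-0.4  0.3 -2.2] 25.9
False [ 0.045775    0.36051997 -1.55704772] [ 543.96490495 -206.28607087  120.5894159 ] [543.8899984939503, -206.35047524002528, 120.60194229346047]
26.475
```

The first "hit" only came from unloading the spine, so I'll repeat the gate test here. If it holds, I'll release the lamp.

```bash
python3 - <<'E'
from h import *
h=np.radians(-50.4); bar=np.r_[AX-75*np.array([np.cos(h),np.sin(h)]),200]; o=(0,0,-18); t=np.radians(60)
bot.move_linear(tcp_for((-2,0,20),bar,h,t,o)[0],vel=60)
P=tcp_for((-2,0,3),bar,h,t,o)[0]
hit=bot.move_linear(P,vel=30,until_force=5); f=bot.read_contact_force()
print(hit,np.round(f,1),"short of target by",np.linalg.norm(bot.read_tcp_pos()-np.array(P)))
if hit or np.linalg.norm(f)>5:
    bot.move_linear(tcp_for((-2,0,20),bar,h,t,o)[0],vel=60)
    P,Q=tcp_for((21.5,0,20.5),bar,h,t,o); bot.move_linear(P,vel=40,until_force=5)
    bot.let_go()
    zt=-lampR(h,t)[:,2]; P=np.array(bot.read_tcp_pos())
    bot.move_linear((P-130*zt).tolist(),vel=200)
    print(bot.read_contact_force(),bot.read_time())
    p,T=wrist(); cv2.imwrite("pics/w7.png",p["pixels"])
E
```

```text
True [ 6.2 -9.4 -5.9] short of target by 2.904972874607435Traceback (most recent call last):
  File "<stdin>", line 12, in <module>
workcell.IKError: the arm cannot follow that straight line within its joint ranges
```

```bash
ls pics
```

```text
c3.png
s6.png
scene0.png
t5.png
t6.png
top0.png
w1.png
w2.png
w4.png
w5.png
```

The gate held and the lamp is released, but the straight retreat line is out of range. I'll use shorter retreats.

```bash
python3 - <<'E'
from h import *
h=np.radians(-50.4); t=np.radians(60); zt=-lampR(h,t)[:,2]; Q=None
P=np.array(bot.read_tcp_pos()); up=np.array([0,0,1.]); done=False
print(bot.read_time(),bot.read_contact_force(),bot.read_width())
for tt in (60,50,40,30,15,0):
    o=q(np.c_[-lampR(h,np.radians(tt))[:,0],lampR(h,np.radians(tt))[:,1],-lampR(h,np.radians(tt))[:,2]])
    for s in (120,100,80):
        try: bot.move_linear((P-s*zt).tolist(),vel=100,ori=o); done=True; print("ok",tt,s); break
        except bot.IKError: pass
    if done: break
print(bot.read_contact_force(),bot.read_time(),bot.read_tcp_pos())
p,T=wrist(); cv2.imwrite("pics/w7.png",p["pixels"])
E
```

```text
29.2333 [-1.19779757  0.02022104  0.02818877] 1.0031543612068594
ok 50 120
[-0.51534614 -0.17759939 -0.50346084] 30.5833 [ 477.14745055 -125.86458708  180.12741945]
```

View pics/w7.png

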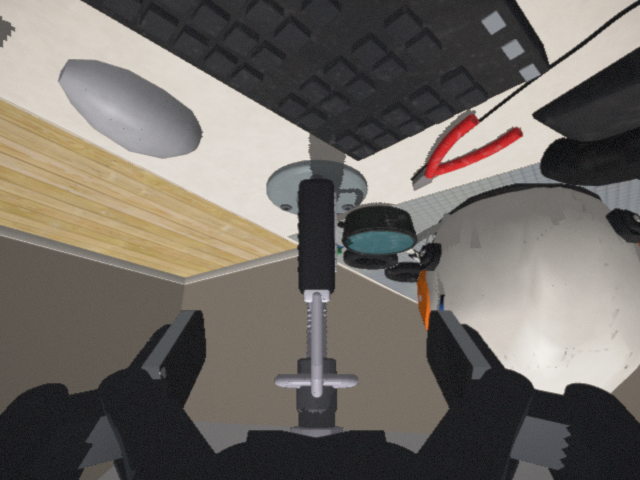

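The view is upside down: the lamp hangs from the front bar at (317,380) and is clear of the fingers. I'll back off, let the swing die, then check stillness and the nut.

```bash
python3 - <<'E'
from h import *
bot.move_linear([455,-100,260],vel=120,ori=down(np.radians(39.6)))
bot.move_linear([500,-153,380],vel=150)
bot.dwell(12)
fr=[]
for i in range(4):
    p,T=wrist(); fr.append(p["pixels"].astype(int)); bot.dwell(0.35)
K=p["camera_matrix"]; print(bot.read_time())
n=lambda a,b:[(int((abs(x-y).max(2)>40).sum())) for x,y in ((a,b),)][0]
print([n(fr[0],f) for f in fr[1:]])
for k in ("nut_center","lamp_grip","hook_mouth","loop_bar"): print(k,[(np.round(d["location"],1),round(d["conf"],2)) for d in vision.pinpoint(k,p)[:1]])
cv2.imwrite("pics/w8.png",p["pixels"])
E
```

```text
47.25
[0, 0, 0]
nut_center [(array([ 612.3, -285.1,  237.6]), 0.57)]
lamp_grip [(array([ 559.3, -227.1,  121.4]), 0.74)]
hook_mouth [(array([ 574.1, -245.3,  179.6]), 0.65)]
loop_bar [(array([ 561.9, -225.3,  201.3]), 0.6)]
```

View pics/w8.png

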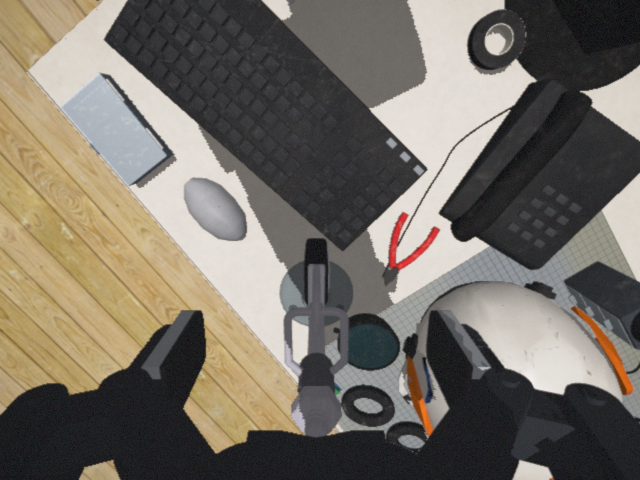

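The lamp hangs motionless on the loop at (317,260–310) with no change between frames, the nut is down, and the bystanders are where they were.

```bash
python3 -c "
from h import *
print(bot.hand_in(),bot.read_time())"
```

```text
the job is handed in; nothing more can be done
the job is handed in; nothing more can be done
```

The job is handed in, with no verdict shown: the jam nut stopped hard at 1.6 N m, the lamp hangs still from the loop with its gate shut (it held a test pull), and the mug, tape roll, cutters and mouse were not touched; the clock was about 47 s of the 70 s allowed.

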